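# Set the sprung stop of a mask-stage fixture with a square-key driver

### The arm

A 6-joint arm with a two-finger parallel gripper is mounted at the origin on the work surface. World frame = base frame: x ahead of the robot, y to its left, z up, the work surface at z = 0. Lengths are in m, angles in degrees, forces in N, time in s.
With the tool pointing down it reaches from about 0.275 to 0.725 m from the base axis. Payload 5.6 kg.
Tool frame: the origin (TCP) lies on the front face of the gripper's body, between the roots of the fingers; the fingertips stand 73 mm ahead of it and the grasp point (between the pads) lies 54 mm ahead of it; z points along the fingers, y is the line along which they close (so a half turn about z gives the same grasp; the last joint's range is limited). The gripper opens to 85 mm and grips with 20 to 120 N. Pads are 22 mm wide; open, the fingers measure 114 mm over their backs; the gripper's body (76 mm by 85 mm) begins 54 mm behind the grasp point. The pads swing forward as they close: fully open they stand 13 mm farther back than shut.
Start: joints at [-56.23, 14.616, 6.199, 0, -81.583, -16.306], TCP at [0.165, -0.525, 0.304] pointing down, gripper open.
Joint ranges: [-168.99, 168.99], [-69.2, 112.95], [-62.41, 85.93], [-164.36, 98.24], [-168.68, -3.75], [-174.98, 174.98]. Speed limits (degrees/s): [147.25, 147.25, 180, 180, 180, 180].

### API

Orientations are given as a 3x3 rotation matrix whose columns are the frame's x, y, z axes.
In Python, from plant import bot, vision, models gives the robot as it stands.
- The arm moves only by the shell command python3 -m crank 'ROWS' [OPENING] [FORCE]. ROWS is a JSON list of rows, 1 to 12 of them, each written [[dx, dy, dz], [rx, ry, rz]]: dx, dy, dz in m, then a rotation vector rx, ry, rz in degrees; each row is the pose to reach, as a shift and turn from the pose commanded when the command began, along the tool's axes at that moment; what a row does not reach only later rows make up. A row lasts 1/10 s, in which the tool goes at most 0.05 m and 8.59 degrees, less where a joint would pass 70% of its speed; a pose out of reach is approached as far as the arm can. OPENING is the opening from 0.0 (shut) to 1.0 (fully open), set as the command begins (- or left out keeps the last). The fingers move at their own pace and stop on an object; FORCE is the grip in N (left out, the last holds). Time passes only in rows, so rows that do not move let the fingers close. It prints the time, the measured TCP pose, the force, the opening and the grip force at its end. Input that does not fit is refused with a message, and nothing moves.
- bot.read_state(): the state, without advancing time (a new reading comes with each control period).
- vision.camera(name): name is "side" or "top"; returns a dict with "pixels" (400x640x3 uint8, red, green, blue), "range_z" (400x640 float32, m along the optical axis (not along the pixel's ray), 0 where there is no reading), "camera_matrix" (3x3 intrinsics, pixels), "T" (4x4, takes a point from camera to world coordinates). Camera axes: x right, y down, z forward; pixel columns grow to the right and rows downward; lengths in m; the calibration is good to about 2 mm. A picture is of the moment at which its call begins.
- bot.finish_job(): hands the job in; it is judged then, once.
Trained networks look in a picture, given as the dict that the camera call returned (one of the last four; its "shot" number tells which), for a name from the list of things; names that differ only in an ending like _2 or _b are one class to them, and where a whole thing is asked for, a point or a joint stands for the part that bears it (a point fixed in the world has none). Each returns a list of dicts, best first, with "p" (0 to 1); they miss things now and then, are a little off and sometimes report something else, mostly with a low value. They report only what shows in the picture. A call takes as long as a camera call. They do not tell look-alikes from the thing itself.
- models.search_frame(picture, target): "box" ([left, top, width, height] in pixels, round what is visible of it).
The state is a dict: "t": time; "joint_positions": joint angles; "qvel": joint speeds; "tau": joint torques, N m; "eef_pos": TCP position; "orientation": TCP orientation; "wrist_force": force on the tool from outside, world axes, zero at the start; "torque": the same for the moment, N m; "gripper_width": opening from 0.0 (shut) to 1.0 (fully open); "finger_force": force on a finger pad.
Only numpy, scipy, OpenCV 4.12 (cv2) and the standard library are available. Lean on these libraries where they do the work, as an engineer would, in place of code of your own. Each camera call takes 0.05 s, during which the arm holds its last target. There are 200 camera calls.

### The job

Take the square-key driver out of its stand, put its bit in the stop screw on top of the fixture and screw the stop down until its sprung foot presses lightly on the setting block (about 8 N, and never more than 20 N). Put the driver back upright in its stand, then draw the block one to two centimetres by its tab, out along the rails, feeling it slide under a light drag, and leave it there, still lightly held under the foot. Leave everything else where it stands.

Things in the scene. Friction and masses are not known exactly. Their poses are not given: they have to be found in the camera images.
- fixture: Fixed grey bed, 220 x 130 mm, top 20 mm high, with a dark steel portal (36 mm along x, 116 mm wide, top 94 mm high) across it. Origin: underside, below the screw axis. x runs along the two guide rails, which are 43 mm apart, 10 mm high and open at both ends; -x is the tab's end, towards which the block is drawn.
- stop: Upright steel stop screw, 34 mm square head, 25 mm high; origin on its axis at the head's underside, 105 mm up at the start. Clockwise from above lowers it 4 mm per rad. Turning takes up to 0.1 N m (0.03 remains when paused), and some 0.007 more per N on its sprung foot (32 mm disc that turns with it, 6 N per mm). At first the foot clears the block by 1 to 7 mm, differing each time.
- socket (a point): Centre of the mouth of the square socket in the screw head (z up along the axis, x and y along the socket's walls). Socket 13.5 mm across, 16 mm deep.
- block: Loose white ceramic setting block 140 x 40 x 30 mm lying on the bed between the rails, under the foot; origin at the centre of its underside, x along its length. Near its -x end stands a tab, centre at x = -58 mm, 12 mm along x, 20 mm along y, top 75 mm above the origin. About 0.6 kg; takes about 4 N to slide free, about 14 N with 8 N on it.
- driver: Loose square-key driver, 130 mm long, 0.18 kg, standing upright in the stand. Origin at the centre of the bit's end, z up towards the handle. Bit 12 mm square (its end 9.5 mm), up to 17 mm; round shaft 14 mm thick up to 46 mm; black square handle 28 x 28 mm from 46 to 126 mm. x and y run along the flats of both bit and handle.
- stand: Fixed grey plastic block, 56 x 56 mm, 60 mm high, with a round hole down through it in which the driver hangs, its handle resting on the block's top. Origin at the centre of the underside. It may stand left or right of the fixture.
- stand_hole (a point): Centre of the mouth of the stand's hole, 22 mm across, 60 mm deep, at the stand's top. With the driver home, the driver's origin lies 46 mm below it.
- bottle: Bystander: amber bottle with a white cap, 56 mm across, 130 mm high; origin at its underside.
- wafer_box: Bystander: open white plastic box with dividers, 110 x 130 x 50 mm; origin at its underside.
- chuck_ring: Bystander: flat steel ring, 90 mm across, 14 mm high; origin at its underside.
Not all that is in view belongs to the job. Of the things that look like the stand, the largest one is meant.

How it is judged (in metres and radians):
On the way, in this order (a step that is already met when the one before it is completed fails the run):
1. the driver's bit is in the screw's socket (z of driver in the frame of socket below -0.008 m and horizontal distance between driver and socket below 0.004 m), for 0.1 s.
2. the foot presses on the block with 4 to 13 N (contact force between stop and block between 4 and 13 N), for 0.3 s.
3. the block, 8 mm or more from where it started, slides while the foot presses on it with 3 to 15 N (distance of block from where it was at the start of the episode above 0.008 m and linear speed of block above 0.002 m/s and contact force between stop and block between 3 and 15 N), for 0.1 s.
At the end, for the whole second after the job is handed in: The foot of the stop rests on the setting block with 4 to 13 N; the block is at rest 8 to 30 mm from where it started; the driver stands upright (within 7 degrees) and fully down in its stand (all of step 2 and distance of block from where it was at the start of the episode between 0.008 and 0.03 m and linear speed of block below 0.005 m/s and horizontal distance between driver and stand_hole below 0.008 m and z of driver in the frame of stand_hole below -0.035 m and angle between driver's own z axis and vertical below 0.12 rad and linear speed of driver below 0.01 m/s); the robot touches nothing.
It fails at once if the foot clamps the block with more than 20 N (contact force between stop and block above 20 N).
It fails at once if the bottle, wafer box or chuck ring is shifted by more than 20 mm (distance of any of bottle, wafer_box, chuck_ring from where it was at the start of the episode above 0.02 m).
It also fails if it takes over 72 s, if anything falls off the work surface, if the arm or the gripper's body presses on something with over 40 N, if the wrist force passes 120 N, or if a joint passes its speed limit or range.

## Working session

There is one attempt and no reset: what is moved stays moved. The work goes in short steps, Python scripts to look and compute and a shell command to move; the robot and the scene stay as the last step left them, time stands still between calls to the robot, and variables do not carry over. Pictures are saved under pics/ and viewed, at most 10 in all, crops included, and the job is handed in when it is done.

```bash
ls; mkdir -p pics
cat > h.py <<'E'
import numpy as np, cv2
from plant import bot, vision, models
def shot(n):
    return vision.camera(n)
def save(p,f): cv2.imwrite('pics/'+f,cv2.cvtColor(p['pixels'],cv2.COLOR_RGB2BGR))
def cloud(p):
    z=p['range_z'].astype(float);K=p['camera_matrix'];v,u=np.indices(z.shape)
    P=np.stack([(u-K[0,2])/K[0,0]*z,(v-K[1,2])/K[1,1]*z,z],-1)
    T=np.array(p['T']);W=P@T[:3,:3].T+T[:3,3];W[z<=0]=np.nan
    return W
E
python3 - <<'E'
from h import *
for n in('top','side'):
    p=shot(n);save(p,n+'0.png');np.savez('pics/'+n+'0.npz',W=cloud(p),pix=p['pixels'],K=p['camera_matrix'],T=p['T'])
    print(n,np.round(p['T'],3).tolist())
    for t in('fixture','stop','block','driver','stand'):
        print(t,[(np.round(d['box']).tolist(),round(d['p'],2)) for d in models.search_frame(p,t)[:3]])
s=bot.read_state();print(s)
E
```

```text
pics
top [[-0.015, -0.995, 0.097, 0.444], [-1.0, 0.015, -0.011, -0.012], [0.009, -0.097, -0.995, 1.264], [0.0, 0.0, 0.0, 1.0]]
fixture [([259.0, 157.0, 75.0, 99.0], 0.59)]
stop [([288.0, 184.0, 16.0, 17.0], 0.78)]
block [([282.0, 170.0, 35.0, 61.0], 0.89)]
driver [([382.0, 223.0, 22.0, 11.0], 0.74)]
stand [([374.0, 215.0, 26.0, 27.0], 0.98), ([419.0, 209.0, 23.0, 20.0], 0.84), ([374.0, 265.0, 21.0, 20.0], 0.74)]
side [[-0.882, -0.36, 0.305, 0.316], [-0.471, 0.657, -0.589, 0.47], [0.012, -0.663, -0.749, 0.72], [0.0, 0.0, 0.0, 1.0]]
fixture [([257.0, 196.0, 117.0, 104.0], 0.86)]
stop [([292.0, 191.0, 26.0, 42.0], 0.93)]
block [([282.0, 210.0, 56.0, 57.0], 0.86)]
driver [([375.0, 144.0, 20.0, 37.0], 0.64), ([292.0, 195.0, 26.0, 39.0], 0.21)]
stand [([412.0, 188.0, 29.0, 33.0], 0.97), ([367.0, 174.0, 30.0, 28.0], 0.68), ([397.0, 142.0, 6.0, 27.0], 0.5)]
{'t': 0.6, 'joint_positions': array([-5.62281421e+01,  1.46140632e+01,  6.19828390e+00, -2.57654205e-03,
       -8.15843311e+01, -1.63066921e+01]), 'qvel': array([ 0.02333629, -0.01052558,  0.028315  ,  0.01046849,  0.04190066,
        0.06651616]), 'tau': array([ 7.29238727e-04, -3.86189747e+01,  2.37980390e+01,  5.36596298e+00,
       -6.16209309e-04, -9.78534501e-06]), 'eef_pos': array([ 0.1650946 , -0.52460852,  0.30388779]), 'orientation': array([[-9.53901570e-01, -3.00119633e-01,  3.59071550e-05],
       [-3.00119632e-01,  9.53901570e-01,  2.63305742e-05],
       [-4.21542138e-05,  1.43403340e-05, -9.99999999e-01]]), 'wrist_force': array([0.13360083, 0.52375761, 1.00829406]), 'torque': array([-0.00739156,  0.02544237, -0.02551664]), 'finger_force': 0.0, 'gripper_width': 1.0002338094699648}
```

Run:
```python
import cv2,numpy as np
a=cv2.imread('pics/top0.png')[130:310,230:470];b=cv2.imread('pics/side0.png')[110:310,230:470]
cv2.imwrite('pics/a.png',cv2.resize(a,None,fx=3.3,fy=3.3,interpolation=cv2.INTER_CUBIC))
cv2.imwrite('pics/b.png',cv2.resize(b,None,fx=3,fy=3,interpolation=cv2.INTER_CUBIC))
```

```text
(no output)
```

View pics/a.png

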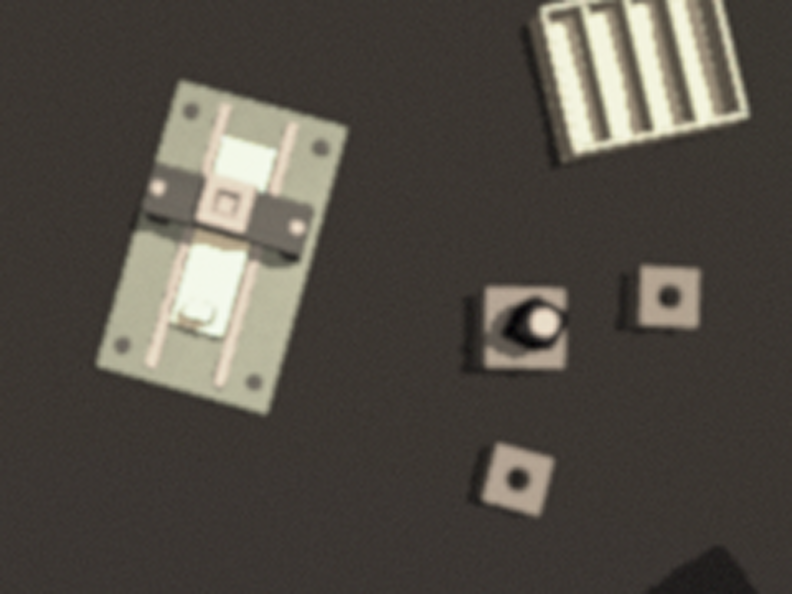

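View pics/b.png

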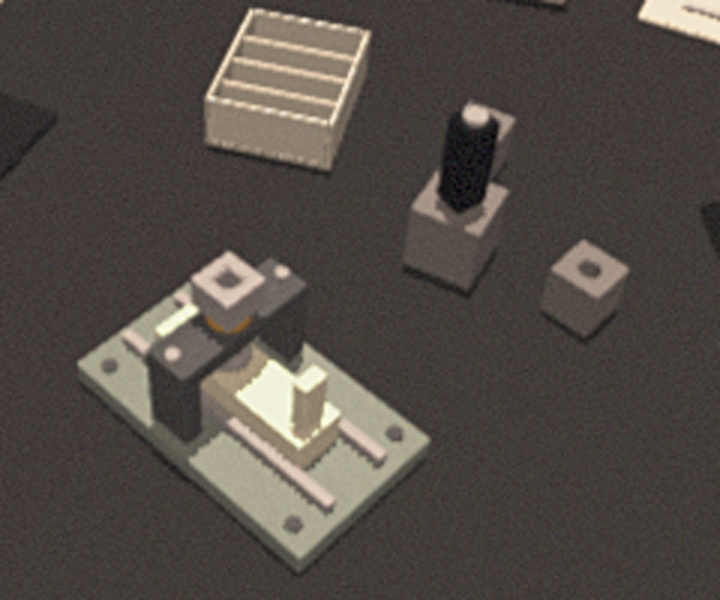

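```bash
cat > m.py <<'E'
import numpy as np,cv2
def rect(P):
    (c,s,a)=cv2.minAreaRect((P[:,:2]*1000).astype(np.float32));return np.round(c,1),np.round(s,1),round(a,1)
E
python3 - <<'E'
from m import *
Wt=np.load('pics/top0.npz')['W'];Ws=np.load('pics/side0.npz')['W']
def reg(W,u0,u1,v0,v1,z0,z1):
    P=W[v0:v1,u0:u1].reshape(-1,3);return P[(P[:,2]>z0)&(P[:,2]<z1)]
def show(n,P):
    if len(P)>4: print(n,len(P),rect(P),'mean',np.round(P.mean(0)*1000,1),'mid',np.round((np.percentile(P,2,0)+np.percentile(P,98,0))/2*1000,1))
show('head top',reg(Wt,280,312,175,210,.122,.14))
show('head side',reg(Ws,285,325,185,240,.126,.14))
show('fix bed top',reg(Wt,250,345,145,265,.014,.026))
show('portal',reg(Wt,262,335,165,215,.088,.1))
show('block top t',reg(Wt,275,325,160,240,.046,.056))
show('block top s',reg(Ws,275,345,200,280,.046,.056))
show('tab t',reg(Wt,275,325,190,240,.088,.1))
show('tab s',reg(Ws,320,345,225,280,.088,.1))
show('stand t',reg(Wt,368,408,210,247,.054,.066))
show('stand s',reg(Ws,360,402,140,220,.055,.063))
for z in (.07,.09,.11,.13): 
    show('drv t %g'%z,reg(Wt,368,412,210,247,z-.01,z+.01)); show('drv s',reg(Ws,360,402,130,200,z-.01,z+.01))
show('drv top t',reg(Wt,368,412,210,247,.138,.15));show('drv top s',reg(Ws,360,402,130,200,.138,.15))
E
```

```text
head top 207 (array([575.4,  15.7]), array([34.3, 34.1]), 73.0) mean [575.1  15.9 130.6] mid [574.6  15.3 130.6]
head side 245 (array([575.4,  12.4]), array([35.7, 35.4]), 73.3) mean [574.5  13.4 129.8] mid [574.8  13.1 129.2]
fix bed top 2758 (array([556.8,  21.9]), array([130.3, 220.4]), 73.3) mean [548.1  22.5  20.6] mid [556.3  21.6  20.5]
portal 550 (array([575.4,  15.9]), array([115.7,  36.3]), 73.1) mean [574.5  15.2  94.5] mid [575.9  16.   94.4]
block top t 622 (array([560.6,  17.8]), array([141. ,  94.8]), 6.6) mean [556.2  21.5  50.8] mid [560.4  20.1  50.9]
block top s 686 (array([560.5,  18.3]), array([138.4, 101.8]), 14.5) mean [545.5  26.6  50.5] mid [559.6  21.3  50.6]
tab t 420 (array([540. ,  13.1]), array([112.1,  82.9]), 89.3) mean [559.3   3.4  94.5] mid [541.2  12.7  94.3]
tab s 78 (array([504.5,  33.8]), array([20.3, 12.4]), 73.5) mean [504.1  35.   94.1] mid [504.7  33.9  93. ]
stand t 355 (array([ 491.4, -192.5]), array([57.1, 54.4]), 88.7) mean [ 489.6 -188.2   60.1] mid [ 491.3 -192.5   60. ]
stand s 289 (array([ 491.6, -196.4]), array([59.7, 56.6]), 88.6) 
[... 559 characters left out ...]
488. , -182.8]), array([33. , 14.9]), 16.7) mean [ 488.2 -183.6  109.9] mid [ 489.9 -184.9  109.9]
drv s 113 (array([ 490. , -187.9]), array([36.7, 20.2]), 10.2) mean [ 488.6 -186.9  109.8] mid [ 490.8 -188.5  109.9]
drv t 0.13 87 (array([ 491.5, -193. ]), array([28.2, 28.3]), 60.4) mean [ 490.8 -190.4  136.1] mid [ 490.5 -192.   130.4]
drv s 148 (array([ 492. , -194.1]), array([27.5, 30.3]), 69.1) mean [ 489.  -188.1  131. ] mid [ 490.7 -190.3  130. ]
drv top t 140 (array([ 491.7, -192.5]), array([27. , 27.3]), 59.1) mean [ 490.9 -192.5  142.1] mid [ 492.  -192.8  143.1]
drv top s 109 (array([ 491.9, -195.3]), array([25.7, 28.6]), 62.1) mean [ 490.8 -193.1  141.9] mid [ 491.5 -193.2  141.9]
```

```bash
cat > go.py <<'E'
# python3 go.py x y z yaw_y  -> row from the present (measured) pose, in tool axes
import sys,numpy as np
from scipy.spatial.transform import Rotation as Ro
from plant import bot
x,y,z,a=map(float,sys.argv[1:5]);s=bot.read_state();R=s['orientation'];p=s['eef_pos']
a=np.radians(a);Y=np.array([np.cos(a),np.sin(a),0]);Z=np.array([0,0,-1.]);T=np.c_[np.cross(Y,Z),Y,Z]
print('row',np.round(R.T@(np.array([x,y,z])-p),4),np.round(Ro.from_matrix(R.T@T).as_rotvec(degrees=True),2))
print('t',s['t'],'pos',np.round(p,4),'yaw',np.round(np.degrees(np.arctan2(R[1,1],R[0,1])),2),'J',np.round(s['joint_positions'],1),'F',np.round(s['wrist_force'],2),'M',np.round(s['torque'],3),'w',round(s['gripper_width'],3),round(s['finger_force'],1))
E
python3 go.py 0.4916 -0.194 0.24 150
```

```text
row [-0.4107  0.2174  0.0639] [ -0.     0.   -42.54]
t 0.6 pos [ 0.1651 -0.5246  0.3039] yaw 107.46 J [-56.2  14.6   6.2  -0.  -81.6 -16.3] F [0.13 0.52 1.01] M [-0.007  0.025 -0.026] w 1.0 0.0
```

```bash
python3 -m crank '[[[-0.04,0.021,0],[0,0,-7]],[[-0.08,0.042,0],[0,0,-14]],[[-0.12,0.063,0],[0,0,-21]],[[-0.16,0.084,0.01],[0,0,-28]],[[-0.2,0.105,0.02],[0,0,-35]],[[-0.24,0.127,0.03],[0,0,-42.5]],[[-0.28,0.148,0.04],[0,0,-42.5]],[[-0.32,0.169,0.05],[0,0,-42.5]],[[-0.36,0.19,0.06],[0,0,-42.5]],[[-0.4,0.2174,0.064],[0,0,-42.5]],[[-0.4107,0.2174,0.0639],[0,0,-42.54]],[[-0.4107,0.2174,0.0639],[0,0,-42.54]]]' 1.0 40
python3 - <<'E'
from h import *
for n in('top','side'):
    p=shot(n);save(p,n+'1.png');np.savez('pics/'+n+'1.npz',W=cloud(p))
E
python3 go.py 0.4916 -0.194 0.158 150
python3 - <<'E'
import cv2,numpy as np
a=cv2.imread('pics/top1.png')[180:280,330:450];b=cv2.imread('pics/side1.png')[80:220,320:440]
a=cv2.resize(a,(400,333),interpolation=cv2.INTER_CUBIC);b=cv2.resize(b,(400,467),interpolation=cv2.INTER_CUBIC)
c=np.zeros((467,800,3),np.uint8);c[:333,:400]=a;c[:,400:]=b;cv2.imwrite('pics/c.png',c)
E
```

```text
t: 1.8
eef_pos: [0.4928, -0.1929, 0.2396]
orientation: [[-0.498, -0.867, -0.0], [-0.867, 0.498, -0.0], [0.0, 0.0, -1.0]]
wrist_force: [-0.5, -0.4, 0.1]
gripper_width: 0.999
finger_force: 0.0
row [-0.0005 -0.0001  0.082 ] [ 0.01 -0.02  0.  ]
t 1.9 pos [ 0.4913 -0.1944  0.24  ] yaw 150.0 J [ -4.6  13.8  -4.3   0.  -71.9 -25.4] F [ 0.52 -0.08 -0.77] M [-0.014  0.113 -0.001] w 1.003 0.0
```

View pics/c.png

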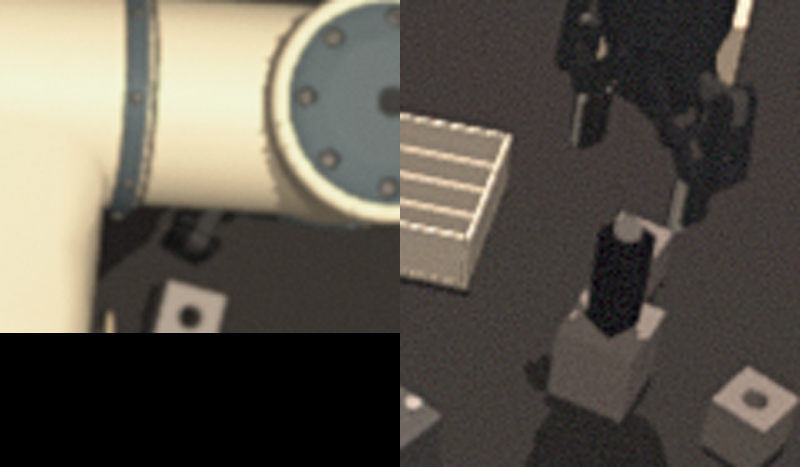

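```bash
python3 -m crank '[[[0,0,0.03],[0,0,0]],[[0,0,0.06],[0,0,0]],[[0,0,0.082],[0,0,0]],[[0,0,0.082],[0,0,0]]]'; python3 -m crank '[[[0,0,0],[0,0,0]],[[0,0,0],[0,0,0]],[[0,0,0],[0,0,0]],[[0,0,0],[0,0,0]],[[0,0,0],[0,0,0]],[[0,0,0],[0,0,0]]]' 0.0 60;python3 go.py 0.4916 -0.194 0.158 150
```

```text
t: 2.3
eef_pos: [0.4889, -0.1947, 0.1554]
orientation: [[-0.502, -0.865, -0.006], [-0.865, 0.502, 0.001], [0.002, 0.006, -1.0]]
wrist_force: [0.1, -0.1, -0.5]
gripper_width: 0.998
finger_force: 0.0
t: 2.9
eef_pos: [0.4921, -0.1941, 0.1591]
orientation: [[-0.5, -0.866, 0.002], [-0.866, 0.5, -0.001], [-0.0, -0.002, -1.0]]
wrist_force: [-2.2, 0.8, 6.0]
gripper_width: 0.32
finger_force: 59.7
row [0.0001 0.0005 0.0011] [-0.1   0.02  0.03]
t 2.9 pos [ 0.4921 -0.1941  0.1591] yaw 150.03 J [ -4.5  17.4 -11.9   0.  -60.6 -25.4] F [-2.21  0.84  6.03] M [0.327 0.479 0.005] w 0.32 59.7
```

```bash
python3 -m crank '[[[0,0,-0.02],[0,0,0]],[[0,0,-0.05],[0,0,0]],[[0,0,-0.09],[0,0,0]],[[0,0,-0.13],[0,0,0]],[[0,0,-0.155],[0,0,0]],[[0,0,-0.155],[0,0,0]]]';python3 go.py 0.5752 0.014 0.312 253
```

```text
t: 3.5
eef_pos: [0.4928, -0.1944, 0.317]
orientation: [[-0.5, -0.866, 0.007], [-0.866, 0.5, -0.002], [-0.002, -0.007, -1.0]]
wrist_force: [0.1, -0.2, -0.9]
gripper_width: 0.322
finger_force: 59.5
row [-0.2217  0.0328  0.0052] [  -0.4    -0.28 -102.98]
t 3.5 pos [ 0.4928 -0.1944  0.317 ] yaw 150.02 J [ -4.5  11.9   4.5   0.1 -82.2 -25.4] F [ 0.11 -0.25 -0.94] M [ 0.011 -0.058  0.008] w 0.322 59.5
```

```bash
python3 -m crank '[[[-0.02,0.003,0],[0,0,-8.5]],[[-0.04,0.006,0],[0,0,-17]],[[-0.06,0.009,0],[0,0,-25.5]],[[-0.08,0.012,0],[0,0,-34]],[[-0.1,0.015,0],[0,0,-42.5]],[[-0.12,0.018,0],[0,0,-51]],[[-0.14,0.021,0],[0,0,-59.5]],[[-0.16,0.024,0],[0,0,-68]],[[-0.18,0.027,0],[0,0,-76.5]],[[-0.2,0.03,0.002],[0,0,-85]],[[-0.215,0.032,0.005],[0,0,-93.5]],[[-0.2217,0.0328,0.0052],[0,0,-102]]]';python3 -m crank '[[[0,0,0],[0,0,-1]],[[0,0,0],[0,0,-1]],[[0,0,0],[0,0,-1]]]'
python3 - <<'E'
from h import *
for n in('top','side'):
    p=shot(n);save(p,n+'2.png');np.savez('pics/'+n+'2.npz',W=cloud(p),T=p['T'],K=p['camera_matrix'])
E
python3 go.py 0.5752 0.014 0.312 253
python3 - <<'E'
import cv2,numpy as np
a=cv2.imread('pics/top2.png')[140:240,240:360];b=cv2.imread('pics/side2.png')[60:270,220:400]
a=cv2.resize(a,(400,333),interpolation=cv2.INTER_CUBIC);b=cv2.resize(b,(400,467),interpolation=cv2.INTER_CUBIC)
c=np.zeros((467,800,3),np.uint8);c[:333,:400]=a;c[:,400:]=b;cv2.imwrite('pics/d.png',c)
E
```

```text
t: 4.7
eef_pos: [0.5738, 0.0159, 0.3054]
orientation: [[0.953, -0.302, -0.004], [-0.302, -0.953, 0.0], [-0.004, 0.001, -1.0]]
wrist_force: [-0.6, -0.8, -2.6]
gripper_width: 0.322
finger_force: 59.5
t: 5.0
eef_pos: [0.5738, 0.014, 0.3074]
orientation: [[0.955, -0.295, -0.001], [-0.295, -0.955, -0.0], [-0.001, 0.0, -1.0]]
wrist_force: [-0.5, -0.4, -1.8]
gripper_width: 0.321
finger_force: 59.5
row [ 0.0013 -0.0005 -0.0043] [-0.    0.01 -0.14]
t 5.1 pos [0.5739 0.0139 0.3077] yaw -107.14 J [ 17.   17.3  10.4  -0.  -83.1  55.9] F [ 0.58  0.51 -1.67] M [0.045 0.017 0.039] w 0.319 59.5
```

View pics/d.png

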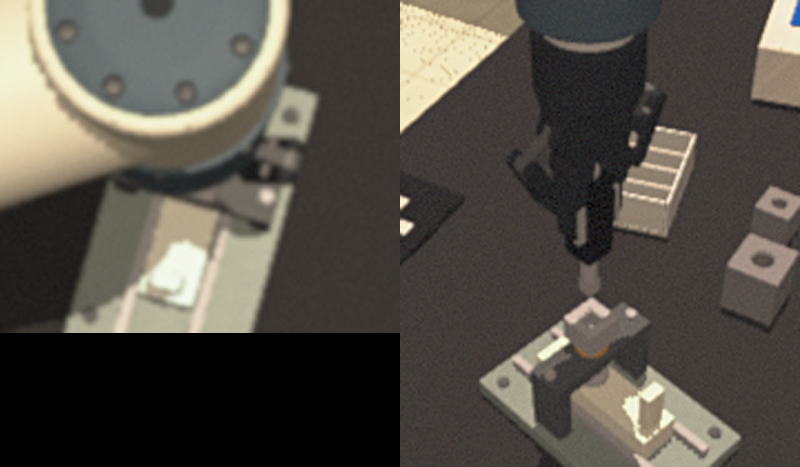

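Run:
```python
from m import *
from scipy.optimize import least_squares
W=np.load('pics/side2.npz')['W'];T=np.load('pics/side2.npz')['T']
d=np.linalg.norm(W[...,:2]-[.575,.014],axis=-1)
P=W[(d<.03)&(W[...,2]>.145)&(W[...,2]<.23)]
for z in np.arange(.15,.23,.01):
    Q=P[abs(P[:,2]-z)<.005]
    if len(Q): print(round(z,3),len(Q),np.round(Q.min(0)*1e3,1),np.round(Q.max(0)*1e3,1))
def fit(Q,r):
    f=lambda c:np.hypot(*(Q[:,:2]-c).T)-r
    s=least_squares(f,Q[:,:2].mean(0)-np.array([0,.0])+T[:2,2]*0.01,loss='soft_l1',f_scale=.001);return np.round(s.x*1e3,1),np.round(np.sqrt(np.mean(s.fun**2))*1e3,2)
for a,b in((.178,.19),(.185,.2),(.178,.2)):
    print('shaft',fit(P[(P[:,2]>a)&(P[:,2]<b)],.007))
print('bit zmin',np.round(np.sort(P[:,2])[:8]*1e3,1))
# head in both pictures, same camera: free square fit, top face incl. rim
for f in('side0','side2'):
    V=np.load('pics/%s.npz'%f)['W'];dd=np.linalg.norm(V[...,:2]-[.575,.014],axis=-1)
    H=V[(dd<.03)&(abs(V[...,2]-.130)<.004)];print(f,len(H),rect(H),H[:,2].mean())
```

```text
0.16 4 [571.1   9.  163.2] [582.5  16.9 163.8]
0.17 36 [569.2   7.8 165.1] [584.4  19.2 174.8]
0.18 28 [569.    7.6 175.8] [584.3  19.7 184.1]
0.19 36 [569.   10.8 185. ] [582.   20.2 194.9]
0.2 14 [569.5  11.2 195.4] [581.1  19.6 199.3]
0.21 37 [560.5   5.  209.5] [593.   29.7 215. ]
0.22 85 [560.5   5.4 215.2] [592.3  29.7 224.9]
0.23 33 [560.3   5.5 225.2] [581.7  28.9 229.9]
shaft (array([576.7,  11.7]), np.float64(0.75))
shaft (array([576.6,  11.6]), np.float64(0.73))
shaft (array([576.6,  11.6]), np.float64(0.76))
bit zmin [163.2 163.6 163.6 163.8 165.1 166.2 166.2 166.7]
side0 245 (array([575.4,  12.4]), array([35.7, 35.4]), 73.3) 0.12983029182949654
side2 244 (array([574.7,  12.3]), array([35.7, 35.1]), 73.2) 0.13000937190181536
```

```bash
python3 go.py 0.5724 0.0146 0.279 253
```

```text
row [-0.0016 -0.0002  0.0287] [-0.    0.01 -0.14]
t 5.1 pos [0.5739 0.0139 0.3077] yaw -107.14 J [ 17.   17.3  10.4  -0.  -83.1  55.9] F [ 0.58  0.51 -1.67] M [0.045 0.017 0.039] w 0.319 59.5
```

```bash
python3 -m crank '[[[-0.0016,-0.0002,0.01],[0,0,0]],[[-0.0016,-0.0002,0.022],[0,0,0]],[[-0.0016,-0.0002,0.029],[0,0,0]],[[-0.0016,-0.0002,0.029],[0,0,0]],[[-0.0016,-0.0002,0.029],[0,0,0]],[[-0.0016,-0.0002,0.029],[0,0,0]]]';python3 go.py 0.5724 0.0146 0.271 253
python3 - <<'E'
from h import *
from m import *
from scipy.optimize import least_squares
p=shot('side');save(p,'side3.png');W=cloud(p)
d=np.linalg.norm(W[...,:2]-[.575,.014],axis=-1)
Q=W[(d<.03)&(W[...,2]>.151)&(W[...,2]<.168)]
s=least_squares(lambda c:np.hypot(*(Q[:,:2]-c).T)-.007,[.575,.012],loss='soft_l1',f_scale=.001);print(s.x,len(Q))
b=cv2.imread('pics/side3.png')[120:240,250:380];cv2.imwrite('pics/e.png',cv2.resize(b,None,fx=4.5,fy=4.5,interpolation=cv2.INTER_CUBIC))
E
```

```text
t: 5.7
eef_pos: [0.5728, 0.0151, 0.2792]
orientation: [[0.956, -0.292, 0.001], [-0.292, -0.956, -0.0], [0.001, -0.0, -1.0]]
wrist_force: [0.3, 0.2, -1.2]
gripper_width: 0.319
finger_force: 59.5
row [-0.0003  0.0006  0.0082] [-0.01 -0.05  0.  ]
t 5.7 pos [0.5728 0.0151 0.2792] yaw -107.0 J [ 17.1  17.7   6.8   0.  -79.1  55.9] F [ 0.26  0.15 -1.22] M [ 0.037  0.022 -0.026] w 0.319 59.5
[0.57617174 0.01260466] 48
```

View pics/e.png

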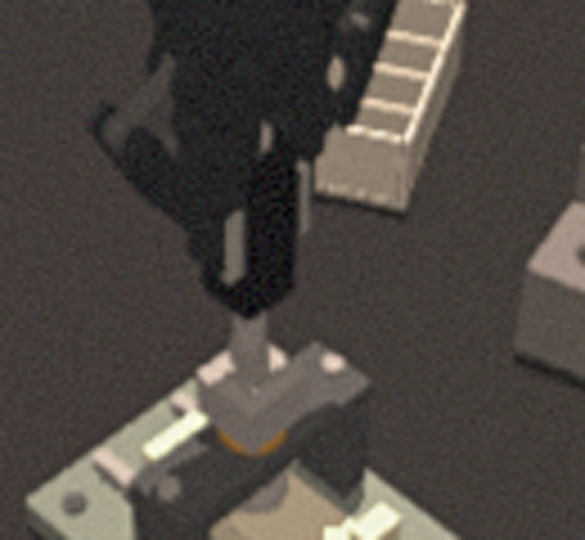

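```bash
python3 -m crank '[[[-0.0007,0.0004,0.002],[0,0,0]],[[-0.0007,0.0004,0.004],[0,0,0]],[[-0.0007,0.0004,0.006],[0,0,0]],[[-0.0007,0.0004,0.008],[0,0,0]],[[-0.0007,0.0004,0.008],[0,0,0]]]';python3 go.py 0.572 0.0148 0.266 253
```

```text
t: 6.25
eef_pos: [0.5718, 0.0148, 0.2704]
orientation: [[0.956, -0.292, -0.0], [-0.292, -0.956, -0.0], [-0.0, 0.0, -1.0]]
wrist_force: [0.1, -0.7, -1.4]
gripper_width: 0.322
finger_force: 59.5
row [ 0.0002 -0.      0.0044] [0.01 0.02 0.  ]
t 6.25 pos [0.5718 0.0148 0.2704] yaw -107.0 J [ 17.1  17.8   5.7   0.  -77.9  55.9] F [ 0.06 -0.69 -1.36] M [-0.012 -0.069 -0.011] w 0.322 59.5
```

```bash
python3 -m crank '[[[0,0,0.002],[0,0,0]],[[0,0,0.004],[0,0,0]],[[0,0,0.005],[0,0,0]],[[0,0,0.005],[0,0,0]]]';python3 go.py 0.572 0.0148 0.261 253;python3 -m crank '[[[0,0,0.002],[0,0,0]],[[0,0,0.003],[0,0,0]],[[0,0,0.003],[0,0,0]]]';python3 go.py 0.572 0.0148 0.258 253
```

```text
t: 6.65
eef_pos: [0.5718, 0.0149, 0.2656]
orientation: [[0.956, -0.292, -0.0], [-0.292, -0.956, -0.0], [-0.0, 0.0, -1.0]]
wrist_force: [1.0, -0.6, -2.6]
gripper_width: 0.323
finger_force: 59.5
row [ 0.0003 -0.      0.0046] [0.01 0.01 0.  ]
t 6.65 pos [0.5718 0.0149 0.2656] yaw -107.0 J [ 17.2  17.9   5.1  -0.  -77.2  55.9] F [ 1.01 -0.57 -2.56] M [-0.058 -0.076  0.036] w 0.323 59.5
t: 6.95
eef_pos: [0.5718, 0.0149, 0.2626]
orientation: [[0.956, -0.292, -0.0], [-0.292, -0.956, -0.0], [-0.0, 0.0, -1.0]]
wrist_force: [0.1, 0.4, -2.6]
gripper_width: 0.32
finger_force: 59.5
row [0.0002 0.     0.0046] [0.   0.01 0.  ]
t 6.95 pos [0.5718 0.0149 0.2626] yaw -107.0 J [ 17.2  18.    4.8  -0.  -76.8  55.9] F [ 0.13  0.44 -2.62] M [-0.002 -0.052 -0.017] w 0.32 59.5
```

```bash
cat > r.py <<'E'
import numpy as np
from plant import bot
s=bot.read_state();R=s['orientation']
print('t',round(s['t'],2),'p',np.round(s['eef_pos']*1e3,2),'yaw',round(np.degrees(np.arctan2(R[1,1],R[0,1])),2),'Ftool',np.round(R.T@s['wrist_force'],2),'Mz',round(s['torque'][2],3),'tau',np.round(s['tau'][4:],4),'J6',round(s['joint_positions'][5],2),'w',round(s['gripper_width'],3))
E
python3 r.py
python3 -m crank '[[[0,-0.00015,0.0003],[0,0,4]],[[0,-0.0003,0.00056],[0,0,8]]]' >/dev/null; python3 r.py
python3 -m crank '[[[0,-0.00015,0.0003],[0,0,4]],[[0,-0.0003,0.00056],[0,0,8]]]' >/dev/null; python3 r.py
python3 -m crank '[[[0,-0.00015,0.0003],[0,0,4]],[[0,-0.0003,0.00056],[0,0,8]]]' >/dev/null; python3 r.py
```

```text
t 6.95 p [571.77  14.87 262.61] yaw -107.0 Ftool [-0.01 -0.46  2.62] Mz -0.017 tau [-0.0451 -0.001 ] J6 55.85 w 0.32
t 7.15 p [572.12  14.75 262.53] yaw -115.15 Ftool [1.06 0.65 1.27] Mz -0.037 tau [-0.1254  0.959 ] J6 47.67 w 0.319
t 7.35 p [572.34  14.99 262.1 ] yaw -123.15 Ftool [1.39 0.9  1.36] Mz 0.117 tau [-0.2035  0.8386] J6 39.65 w 0.315
t 7.55 p [572.55  15.23 261.54] yaw -131.15 Ftool [1.15 1.   1.05] Mz 0.034 tau [-0.2657  0.8377] J6 31.63 w 0.322
```

```bash
python3 -m crank '[[[0,-0.00015,0.0003],[0,0,4]],[[0,-0.0003,0.00056],[0,0,8]]]' >/dev/null; python3 r.py
python3 -m crank '[[[0,-0.00015,0.0003],[0,0,4]],[[0,-0.0003,0.00056],[0,0,8]]]' >/dev/null; python3 r.py
```

```text
t 7.75 p [572.8   15.45 261.  ] yaw -139.15 Ftool [3.03 0.03 1.64] Mz 0.06 tau [-0.3262  0.8353] J6 23.61 w 0.322
t 7.95 p [573.06  15.66 260.47] yaw -147.15 Ftool [ 2.08 -0.71  1.53] Mz 0.078 tau [-0.3819  0.8338] J6 15.6 w 0.319
```

```bash
python3 -m crank '[[[0.0001,-0.00015,0.0003],[0,0,4]],[[0.0002,-0.0003,0.00056],[0,0,8]]]' >/dev/null; python3 r.py
python3 -m crank '[[[0,-0.00015,0.0003],[0,0,4]],[[0.0001,-0.0003,0.00056],[0,0,8]]]' >/dev/null; python3 r.py
```

```text
t 8.15 p [573.41  15.7  259.93] yaw -155.15 Ftool [1.42 0.18 2.  ] Mz 0.139 tau [-0.2999  0.8072] J6 7.61 w 0.319
t 8.35 p [573.76  15.77 259.45] yaw -163.14 Ftool [2.11 0.17 0.51] Mz 0.148 tau [-0.2724  0.7742] J6 -0.38 w 0.323
```

```bash
python3 -m crank '[[[0,-0.0001,0.0002],[0,0,3]],[[0,-0.0001,0.0002],[0,0,3]],[[0,-0.0001,0.0002],[0,0,3]]]' >/dev/null; python3 r.py
python3 -m crank '[[[0,0.0001,0],[0,0,-3]],[[0,0.0001,0],[0,0,-3]],[[0,0.0001,0],[0,0,-3]]]' >/dev/null; python3 r.py;python3 go.py 0.575 0.0148 0.32 190
```

```text
t 8.65 p [573.82  15.84 259.24] yaw -165.91 Ftool [ 1.95 -1.4  -0.37] Mz 0.031 tau [-0.47   -0.1771] J6 -3.14 w 0.319
t 8.95 p [573.66  15.93 259.11] yaw -163.03 Ftool [ 3.16 -1.43 -0.39] Mz 0.025 tau [-0.6675  0.0502] J6 -0.26 w 0.321
row [ 0.0015 -0.001  -0.0609] [-0.07 -0.04  6.97]
t 8.95 pos [0.5737 0.0159 0.2591] yaw -163.03 J [ 17.2  18.2   4.6   0.  -76.3  -0.3] F [ 2.29 -2.61  0.4 ] M [-0.908 -1.007  0.025] w 0.321 59.7
```

```bash
python3 -m crank '[[[0,0,-0.01],[0,0,0]],[[0,0,-0.025],[0,0,0]],[[0,0,-0.05],[0,0,0]],[[0,0,-0.075],[0,0,0]],[[0,0,-0.075],[0,0,0]],[[0,0,-0.075],[0,0,0]]]' >/dev/null; python3 go.py 0.4921 -0.1941 0.325 150
python3 - <<'E'
from h import *
p=shot('side');save(p,'side4.png');W=cloud(p)
b=cv2.imread('pics/side4.png')[100:270,230:400];cv2.imwrite('pics/f.png',cv2.resize(b,None,fx=3.4,fy=3.4,interpolation=cv2.INTER_CUBIC))
E
```

```text
row [0.178  0.1388 0.0081] [ 0.07  0.07 46.99]
t 9.55 pos [0.5728 0.0167 0.3333] yaw -163.01 J [ 17.2  17.   13.7  -0.1 -86.7  -0.3] F [-0.72  1.1  -2.16] M [-0.003  0.052  0.026] w 0.322 60.9
```

View pics/f.png

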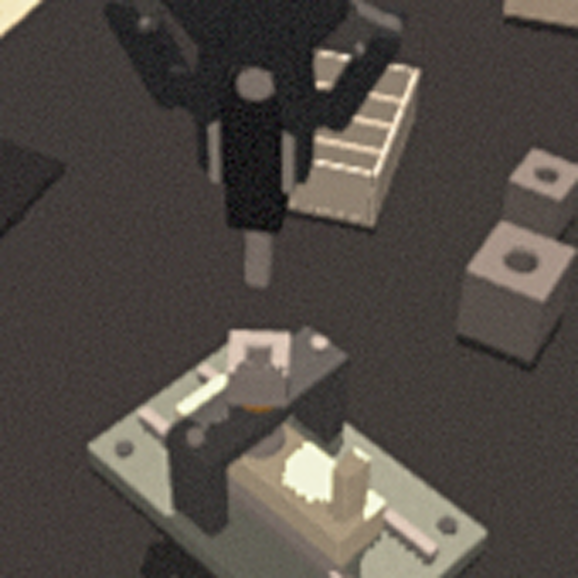

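```bash
python3 -m crank '[[[0.025,0.02,0],[0,0,6]],[[0.055,0.043,0],[0,0,13]],[[0.085,0.066,0],[0,0,20]],[[0.115,0.09,0],[0,0,27]],[[0.145,0.113,0.004],[0,0,34]],[[0.165,0.13,0.008],[0,0,41]],[[0.178,0.1388,0.008],[0,0,47]],[[0.178,0.1388,0.008],[0,0,47]],[[0.178,0.1388,0.008],[0,0,47]],[[0.178,0.1388,0.008],[0,0,47]],[[0.178,0.1388,0.008],[0,0,47]]]' >/dev/null; python3 go.py 0.4921 -0.1941 0.25 150
python3 - <<'E'
from h import *
from m import *
from scipy.optimize import least_squares
p=shot('side');save(p,'side5.png');W=cloud(p);np.savez('pics/side5.npz',W=W)
d=np.linalg.norm(W[...,:2]-[.4915,-.195],axis=-1)
for a,b in((.196,.206),(.2,.214)):
    Q=W[(d<.02)&(W[...,2]>a)&(W[...,2]<b)]
    s=least_squares(lambda c:np.hypot(*(Q[:,:2]-c).T)-.007,[.4915,-.196],loss='soft_l1',f_scale=.001);print(s.x,len(Q))
H=W[(d<.045)&(abs(W[...,2]-.06)<.003)];print(rect(H))
# hole: points in the top face's footprint lying below it
h=W[(np.linalg.norm(W[...,:2]-[.4916,-.196],axis=-1)<.016)&(W[...,2]<.055)];print(len(h),np.round(h.mean(0),4) if len(h) else '')
E
```

```text
row [0.0005 0.0004 0.0754] [0.04 0.   0.12]
t 10.7 pos [ 0.4928 -0.1939  0.3254] yaw 150.12 J [ -4.5  12.    5.9  -0.  -83.9 -25.3] F [ 0.22 -0.89 -1.42] M [ 0.009  0.02  -0.012] w 0.319 60.9
[ 0.49232735 -0.19691755] 29
[ 0.49209872 -0.19683054] 41
(array([ 491.4, -196.6]), array([60.1, 57. ]), 88.2)
43 [ 0.4942 -0.2066  0.0477]
```

```bash
python3 -m crank '[[[-0.0004,0.0004,0.03],[0,0,0]],[[-0.0004,0.0004,0.07],[0,0,0]],[[-0.0004,0.0004,0.1],[0,0,0]],[[-0.0004,0.0004,0.12],[0,0,0]],[[-0.0004,0.0004,0.13],[0,0,0]],[[-0.0004,0.0004,0.13],[0,0,0]]]' >/dev/null; python3 r.py
python3 -m crank '[[[0,0,0.01],[0,0,0]],[[0,0,0.025],[0,0,0]],[[0,0,0.031],[0,0,0]],[[0,0,0.034],[0,0,0]],[[0,0,0.034],[0,0,0]],[[0,0,0.034],[0,0,0]]]' >/dev/null; python3 r.py
```

```text
t 11.35 p [ 492.06 -193.73  194.62] yaw 150.04 Ftool [-0.29  0.09  1.43] Mz -0.031 tau [0.291  0.0027] J6 -25.43 w 0.322
t 11.95 p [ 492.87 -194.23  162.4 ] yaw 150.02 Ftool [0.26 0.06 1.18] Mz -0.003 tau [-0.0033  0.0002] J6 -25.44 w 0.317
```

```bash
python3 -m crank '[[[0,0,0.001],[0,0,0]],[[0,0,0.0025],[0,0,0]],[[0,0,0.0025],[0,0,0]]]' >/dev/null; python3 r.py
python3 -m crank '[[[0,0,0],[0,0,0]],[[0,0,0],[0,0,0]],[[0,0,0],[0,0,0]],[[0,0,0],[0,0,0]],[[0,0,0],[0,0,0]]]' 1.0 >/dev/null; python3 r.py
python3 -m crank '[[[0,0,-0.03],[0,0,0]],[[0,0,-0.07],[0,0,0]],[[0,0,-0.11],[0,0,0]],[[0,0,-0.13],[0,0,0]],[[0,0,-0.13],[0,0,0]]]' >/dev/null; python3 r.py
python3 - <<'E'
from h import *
from m import *
p=shot('side');save(p,'side6.png');W=cloud(p);np.savez('pics/side6.npz',W=W)
def show(n,P): print(n,len(P),rect(P),'mean',np.round(P.mean(0)*1000,1))
d=np.linalg.norm(W[...,:2]-[.4915,-.195],axis=-1)
show('drv top',W[(d<.03)&(abs(W[...,2]-.142)<.004)]);P=W[(d<.02)&(W[...,2]>.1)&(W[...,2]<.16)];print('zmax',P[:,2].max())
for z in (.085,.125): show('hz%g'%z,W[(d<.03)&(abs(W[...,2]-z)<.01)])
t=np.linalg.norm(W[...,:2]-[.5045,.034],axis=-1);show('tab',W[(t<.025)&(abs(W[...,2]-.094)<.004)])
h=np.linalg.norm(W[...,:2]-[.575,.0125],axis=-1);H=W[(h<.028)&(W[...,2]>.112)];show('head',H);print(np.percentile(H[:,2],[50,80,95]))
E
python3 go.py 0.5047 0.0355 0.2 73
```

```text
t 12.25 p [ 492.49 -194.13  159.22] yaw 150.0 Ftool [-0.01  0.41  0.66] Mz 0.024 tau [ 0.0165 -0.    ] J6 -25.44 w 0.317
t 12.75 p [ 492.48 -194.12  159.26] yaw 150.0 Ftool [-0.31 -0.57  0.49] Mz 0.038 tau [-0.0001  0.    ] J6 -25.44 w 1.001
t 13.25 p [ 493.66 -194.56  293.03] yaw 150.02 Ftool [ 0.42 -0.96  0.05] Mz 0.046 tau [-4.449e-01 -1.000e-04] J6 -25.44 w 1.0
drv top 109 (array([ 492. , -197.1]), array([28.7, 27.2]), 65.5) mean [ 491.7 -194.5  141.5]
zmax 0.14657648617204988
hz0.085 110 (array([ 489.9, -187.7]), array([36.6, 20.6]), 14.7) mean [ 489.  -187.6   84.9]
hz0.125 124 (array([ 489.5, -188.1]), array([36.8, 21.4]), 16.1) mean [ 489.6 -187.4  125.1]
tab 69 (array([504.8,  33.8]), array([20.1, 12.1]), 71.7) mean [504.2  34.6  94.6]
head 329 (array([574.9,  12.8]), array([34. , 36.9]), 25.8) mean [573.5  15.5 124.2]
[0.12617171 0.1277604  0.12866184]
row [-0.2047  0.1049  0.0907] [-0.1   0.19 77.  ]
t 13.3 pos [ 0.4929 -0.1942  0.2907] yaw 150.0 J [ -4.6  12.5   1.5   0.  -78.8 -25.4] F [ 0.33  0.22 -0.11] M [0.047 0.076 0.026] w 0.994 0.0
```

```bash
python3 go.py 0.5037 0.0356 0.22 73
python3 -m crank '[[[-0.02,0.01,0],[0,0,8]],[[-0.045,0.023,0],[0,0,16]],[[-0.07,0.036,0],[0,0,24]],[[-0.095,0.049,0],[0,0,32]],[[-0.12,0.062,0],[0,0,40]],[[-0.145,0.075,0.02],[0,0,48]],[[-0.17,0.088,0.04],[0,0,56]],[[-0.195,0.1,0.06],[0,0,64]],[[-0.2043,0.1058,0.07],[0,0,72]],[[-0.2043,0.1058,0.07],[0,0,77]],[[-0.2043,0.1058,0.07],[0,0,77]],[[-0.2043,0.1058,0.07],[0,0,77]]]' >/dev/null;python3 -m crank '[[[0,0,0],[0,0,0]],[[0,0,0],[0,0,0]]]' >/dev/null;  python3 go.py 0.5037 0.0356 0.138 73;  python3 - <<'E'
from h import *
p=shot('side');save(p,'side7.png');W=cloud(p)
b=cv2.imread('pics/side7.png')[120:290,230:400];cv2.imwrite('pics/g.png',cv2.resize(b,None,fx=3.4,fy=3.4,interpolation=cv2.INTER_CUBIC))
E
```

```text
row [-0.2043  0.1058  0.0707] [-0.1   0.19 77.  ]
t 13.3 pos [ 0.4929 -0.1942  0.2907] yaw 150.0 J [ -4.6  12.5   1.5   0.  -78.8 -25.4] F [ 0.33  0.22 -0.11] M [0.047 0.076 0.026] w 0.994 0.0
row [-0.0007  0.0004  0.0812] [0.01 0.01 0.03]
t 14.7 pos [0.5029 0.0354 0.2192] yaw 73.03 J [  21.9   11.9   -9.9   -0.   -68.2 -128.8] F [0.2  0.4  1.07] M [ 0.028 -0.064 -0.078] w 1.001 0.0
```

View pics/g.png

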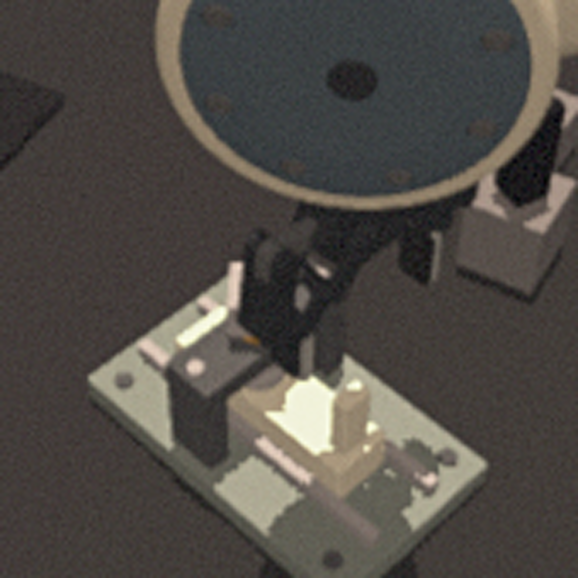

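```bash
python3 -m crank '[[[0,0.0003,0.02],[0,0,0]],[[0,0.0003,0.045],[0,0,0]],[[0,0.0003,0.065],[0,0,0]],[[0,0.0003,0.075],[0,0,0]],[[0,0.0003,0.08],[0,0,0]],[[0,0.0003,0.08],[0,0,0]],[[0,0.0003,0.08],[0,0,0]]]' >/dev/null; python3 r.py
python3 -m crank '[[[0,0,0],[0,0,0]],[[0,0,0],[0,0,0]],[[0,0,0],[0,0,0]],[[0,0,0],[0,0,0]],[[0,0,0],[0,0,0]],[[0,0,0],[0,0,0]],[[0,0,0],[0,0,0]]]' 0.0 40 >/dev/null; python3 r.py;python3 -m crank '[[[0,0,0],[0,0,0]]]' >/dev/null; python3 r.py
```

```text
t 15.45 p [503.65  36.12 140.1 ] yaw 73.02 Ftool [-0.15  0.3   0.05] Mz -0.049 tau [0.0001 0.002 ] J6 -128.91 w 0.999
t 16.15 p [502.88  35.65 139.44] yaw 73.0 Ftool [ 1.53 -3.09 -4.81] Mz -0.092 tau [0.9972 0.1079] J6 -128.92 w 0.223
t 16.25 p [502.87  35.65 139.43] yaw 73.0 Ftool [ 2.09 -3.9  -5.52] Mz -0.098 tau [1.1496 0.1147] J6 -128.92 w 0.226
```

```bash
python3 -m crank '[[[0,-0.0003,-0.0004],[0,0,0]],[[0,-0.0003,-0.0004],[0,0,0]],[[0,-0.0003,-0.0004],[0,0,0]]]' >/dev/null; python3 r.py
python3 -m crank '[[[0.001,0,0],[0,0,0]],[[0.002,0,0],[0,0,0]]]' >/dev/null; python3 r.py
python3 -m crank '[[[0.001,0,0],[0,0,0]],[[0.002,0,0],[0,0,0]]]' >/dev/null; python3 r.py
python3 -m crank '[[[0.001,0,0],[0,0,0]],[[0.002,0,0],[0,0,0]]]' >/dev/null; python3 r.py
```

```text
t 16.55 p [502.88  35.63 139.45] yaw 73.0 Ftool [-0.34 -2.51 -1.62] Mz -0.141 tau [0.6319 0.1182] J6 -128.89 w 0.224
t 16.75 p [502.37  36.09 139.47] yaw 73.02 Ftool [-7.96 -3.32  5.38] Mz -0.232 tau [-1.5955  0.2587] J6 -129.05 w 0.22
t 16.95 p [500.99  36.68 139.48] yaw 73.02 Ftool [-10.38  -1.81   6.93] Mz -0.15 tau [-1.8996  0.1792] J6 -129.21 w 0.227
t 17.15 p [499.23  37.24 139.48] yaw 73.03 Ftool [-10.43  -2.05   6.94] Mz -0.113 tau [-1.9501  0.1246] J6 -129.35 w 0.227
```

```bash
python3 -m crank '[[[0.001,0,0],[0,0,0]],[[0.002,0,0],[0,0,0]],[[0.003,0,0],[0,0,0]],[[0.004,0,0],[0,0,0]]]' >/dev/null; python3 r.py
python3 -m crank '[[[0.001,0,0],[0,0,0]],[[0.002,0,0],[0,0,0]],[[0.003,0,0],[0,0,0]],[[0.004,0,0],[0,0,0]],[[0.005,0,0],[0,0,0]],[[0.006,0,0],[0,0,0]]]' >/dev/null; python3 r.py
python3 -m crank '[[[0,0,0],[0,0,0]],[[0,0,0],[0,0,0]]]' >/dev/null; python3 r.py
```

```text
t 17.55 p [495.43  38.42 139.46] yaw 73.04 Ftool [-10.58  -3.5    8.14] Mz -0.075 tau [-1.9529  0.1013] J6 -129.66 w 0.226
t 18.15 p [489.67  40.15 139.46] yaw 73.04 Ftool [-12.    -3.08   7.81] Mz -0.083 tau [-1.9217  0.1002] J6 -130.13 w 0.226
t 18.35 p [489.58  40.16 139.47] yaw 73.04 Ftool [-10.43  -3.32   5.54] Mz -0.028 tau [-1.7526  0.0808] J6 -130.13 w 0.224
```

```bash
python3 -m crank '[[[-0.0006,0.0002,0.0005],[0,0,0]],[[-0.0006,0.0002,0.0005],[0,0,0]]]' >/dev/null; python3 r.py
python3 -m crank '[[[0,0,0],[0,0,0]],[[0,0,0],[0,0,0]],[[0,0,0],[0,0,0]],[[0,0,0],[0,0,0]],[[0,0,0],[0,0,0]]]' 1.0 >/dev/null; python3 r.py
python3 -m crank '[[[0,0,-0.03],[0,0,0]],[[0,0,-0.06],[0,0,0]],[[0,0,-0.1],[0,0,0]],[[0,0,-0.14],[0,0,0]],[[0,0,-0.14],[0,0,0]],[[0,0,-0.14],[0,0,0]]]' >/dev/null; python3 r.py
python3 - <<'E'
from h import *
from m import *
p=shot('side');save(p,'side8.png');W=cloud(p)
def show(n,P): print(n,len(P),rect(P),'mean',np.round(P.mean(0)*1000,1)) if len(P)>4 else print(n,len(P))
t=np.linalg.norm(W[...,:2]-[.491,.038],axis=-1);show('tab',W[(t<.025)&(abs(W[...,2]-.094)<.004)])
d=np.linalg.norm(W[...,:2]-[.4915,-.195],axis=-1);show('drv top',W[(d<.03)&(abs(W[...,2]-.142)<.004)])
b=cv2.imread('pics/side8.png')[110:290,220:440];cv2.imwrite('pics/h.png',cv2.resize(b,None,fx=3,fy=3,interpolation=cv2.INTER_CUBIC))
E
```

```text
t 18.55 p [489.61  40.14 139.43] yaw 73.04 Ftool [-6.78 -3.01  0.67] Mz -0.112 tau [-0.5287  0.0858] J6 -130.1 w 0.224
t 19.05 p [488.22  40.56 139.02] yaw 73.01 Ftool [0.28 0.07 0.82] Mz 0.057 tau [0.0003 0.0003] J6 -130.09 w 0.997
t 19.65 p [488.43  40.68 279.75] yaw 73.0 Ftool [0.24 0.25 1.38] Mz -0.016 tau [-0.0477  0.0002] J6 -130.1 w 1.001
tab 74 (array([491.8,  38.7]), array([21.2, 12.7]), 72.5) mean [491.4  39.9  94.3]
drv top 100 (array([ 491. , -196.7]), array([28.1, 27.6]), 58.6) mean [ 490.  -193.9  141.5]
```

View pics/h.png

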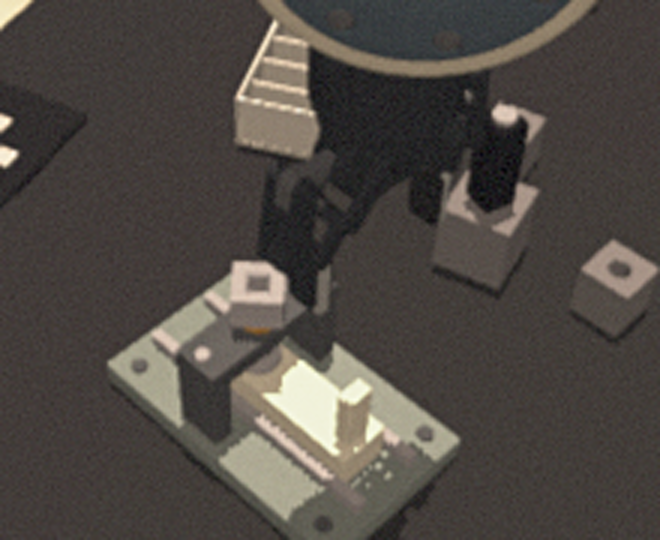

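```bash
python3 -c "
from plant import bot
print(bot.finish_job())"
```

```text
the job is handed in; nothing more can be done
None
```

I handed the job in at about 20 s. The stop is screwed down onto the block at an estimated 5–9 N, inferred from turning torque and drag rather than measured. The driver is back upright in its stand, and the block is drawn about 14 mm under roughly 10–12 N of drag. The hand-in returned no verdict.

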